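# Tuck the flap of the spares case

### The job

Close the small grey spares case over the red hex key set inside it: push its hinged aluminium flap over with the fingertips until it lies flat, then, keeping it down, push it on towards the lip so that its free edge is tucked fully under the lip and stays there when you let go. Only push and press, gently, from outside: do not pinch the flap, leave the hex keys in the case and the case standing where it is, and do not disturb the things around it.

Things in the scene. Friction and masses are not known exactly. Their poses are not given: they have to be found in the camera images.
- spares_case: low open grey metal case, about 2.2 kg, loose on the bench (a sideways push over about 10 N shifts it). Origin at the centre of its underside, z up; tray x -55 to +55, y -65 to +65 mm, rim 30 mm high. The flap is hinged along its +x side (far from the robot), the retaining lip runs along its -x side (near the robot)
- flap (a joint): angle of the flap about its hinge line (case y), rad: 0 = flat over the tray, 1.57 = upright, up to 2.1 = leaning back from the robot; starts at 1.5 to 2.0. A light spring (0.05 Nm/rad, free at 1.8) lifts it open again whenever it is let go untucked; holding it flat takes about 1 N. Tucked and let go, it rises against the lip, to about 0.04
- flap_slide (a joint): how far flap and hinge pin have slid in their slots towards the lip (case -x), m: 0 to 0.016, friction about 3 N, stays where left; starts at 0 to 0.002. At 0 the free edge passes 7 mm clear of the lip as it comes down; at 0.016 it is home, 9 mm under the lip. Slid forward before it is down, the edge lands on top of the lip
- flap_cover: the flap's flat aluminium plate, 96 long x 112 wide x 3 mm. Origin on the hinge axis, mid-width; its -x runs from the hinge to the free edge, +z is the outer face (up when flat; then 34 mm above the bench). A raised rib, 60 mm wide across and 6.5 mm high, crosses the outer face 76 to 81 mm from the hinge: push the flap towards the lip by it
- flap_lining: black rubber lining, 74 x 100 x 2 mm, on the underside of the flap (inside of the case); same origin and axes as the plate. Touching plate and lining at once counts as pinching
- flap_rib (a point): middle of the top of the rib on the flap's outer face
- flap_hinge (a point): middle of the flap's hinge axis, 32.5 mm above the bench; slides with the flap; at flap_slide 0 it is at case x +50 mm
- lip_edge (a point): middle of the front edge of the retaining lip, at case x -53 mm. An upright plate at case x -68 to -64 mm carries a strip, 100 mm long in y, that overhangs towards +x to this edge; underside 38 mm above the bench (41 mm at the flared edge), top 41 mm (44 mm at the edge)
- hex_key_set: red folding hex key set, 30 x 90 x 22 mm, lying loose in the case; origin at the centre of its underside (4 mm above the bench)
- slide_caliper: steel slide caliper, 228 mm long, lying flat; to be left alone; origin at the centre of its underside
- front_hub: silver wheel hub, 94 x 64 x 45 mm, lying on its side; to be left alone; origin at the centre of its underside
- lube_bottle: slim green bottle with a red spout, 42 mm across, 123 mm high, standing; to be left alone; origin at the centre of its underside
- bell: round silver bell, 66 mm, 31 mm high; to be left alone; origin at the centre of its underside

How it is judged:
By the outcome, as a careful person would: the job done as asked, in the order asked, and still so for the second after the job is handed in, with the robot touching nothing.
It also fails if it takes over 35 s, if anything falls off the work surface, if the arm or the gripper's body presses on something with over 40 N, if the wrist force passes 120 N, or if a joint passes its speed limit or range.

### The arm

A 6-joint arm with a two-finger parallel gripper is mounted at the origin on a cart in front of the work surface, level with it; the furniture and walls round the work are solid. World frame = base frame: x ahead of the robot, y to its left, z up, the work surface at z = 0. Lengths are in m, angles in degrees, forces in N, time in s.
With the tool pointing down it reaches from about 0.4 to 0.825 m from the base axis. Payload 7 kg.
Tool frame: the origin (TCP) lies on the centre line of the jaws, within the pads' length; the fingertips stand 8 mm ahead of it and the grasp point (between the pads) lies 11 mm behind it (r.tcp_to_tips is the distance from the TCP to the fingertips, in m); z points along the fingers, y is the direction in which the jaws open and shut (so a half turn about z gives the same grasp; the last joint's range is limited). The gripper opens to 88 mm and grips with 3 to 60 N. Pads are 19 mm wide; open, the fingers measure 130 mm over their backs; the gripper's body (78 mm by 193 mm) begins 47 mm behind the grasp point.
Start: joints at [-56.545, 20.546, 0.682, 0, -70.136, -16.507], TCP at [0.197, -0.646, 0.235] pointing down, gripper open.
Joint ranges: [-176.03, 176.03], [-82.01, 121.73], [-58.28, 71.71], [-173.87, 95.51], [-174.79, -0.11], [-173.66, 173.66]. Speed limits (degrees/s): [136.94, 136.94, 172.46, 180, 180, 180].

### API

Orientations are given as [roll, pitch, yaw] about the fixed x, y, z axes, in that order (R = Rz(yaw) Ry(pitch) Rx(roll)).
In Python, from plant import r gives the robot as it stands.
- The arm moves only by the tool drive_tool, never from a script. Its argument "plan" is text: rows parted by semicolons, each of 4 numbers parted by spaces: the shift along the tool's x, y, z in cm, then the turn about the tool's z in rad. A call has 1 to 8 rows; each row is the pose to reach, as a shift and turn from the pose commanded when the call began, along the tool's axes at that moment; what a row does not reach only later rows make up. A row lasts 1/8 s, in which the tool goes at most 62.5 mm and 10.7 degrees, less where a joint would pass 70% of its speed; a pose out of reach is approached as far as the arm can. A call with a gripper value outside its range is refused whole. "fingers" is the closure, from -1 (fully open) to 1 (shut), set as the call begins (left out, the last holds). The fingers move at their own pace and stop on an object; "squeeze" is the grip in N (left out, the last holds). Time passes only in rows, so rows that repeat a pose let the fingers close. It gives the time, the measured TCP pose, the force and the opening at its end, in the units of the state.
- r.get_state(): the state, without advancing time (a new reading comes with each control period).
- r.capture(name): name is "scene" or "top" or "wrist"; returns a dict with "frame" (384x512x3 uint8, red, green, blue), "fovy" (degrees; the focal length in pixels is half the picture's height over the tangent of half this angle, whatever the lens; pixels are square), "cx", "cy" (the principal point, pixels), "rvec" (rotation vector, rad) and "tvec" (3), from world to camera coordinates, as OpenCV has them. Camera axes: x right, y down, z forward; pixel columns grow to the right and rows downward; lengths in m; the calibration is good to about 2 mm. A picture is of the moment at which its call begins. There is no depth.
- r.close_job(): hands the job in, once; it reports no verdict.
The state is a dict: "time_s": time; "joints": joint angles; "qd": joint speeds; "joint_torque": joint torques, N m; "tcp_pos": TCP position; "eef_rot": TCP orientation; "contact_force": force on the tool from outside, world axes, zero at the start; "moment": the same for the moment, N m; "gripper_width": finger opening in m.
Only numpy, scipy, OpenCV 4.12 (cv2) and the standard library are available. Lean on these libraries where they do the work, as an engineer would, in place of code of your own. Each camera call takes 0.05 s, during which the arm holds its last target. There are 200 camera calls.

## Working session

There is one attempt and no reset: what is moved stays moved. The work goes in short steps, Python scripts to look and compute and a tool call to move; the robot and the scene stay as the last step left them, time stands still between calls to the robot, and variables do not carry over. Pictures are saved under pics/ and viewed, about 8 in all and at most 12, crops included, and the job is handed in when it is done.

Besides the shell and the picture viewer there is one more tool, called after "Call:" as a command line: name --argument value ..., lists and objects as JSON in quotes. drive_tool: Moves the arm, as the interface text tells. Its arguments: {"type":"object","properties":{"plan":{"type":"string"},"fingers":{"type":"number"},"squeeze":{"type":"number"}},"required":["plan"]}

```bash
ls; mkdir -p pics
cat > h.py <<'E'
import numpy as np, cv2
from plant import r
def cam(n):
    c=r.capture(n); f=c["frame"]; h=f.shape[0]
    F=h/2/np.tan(np.radians(c["fovy"])/2)
    K=np.array([[F,0,c["cx"]],[0,F,c["cy"]],[0,0,1.]])
    R=cv2.Rodrigues(np.array(c["rvec"],float))[0]; t=np.array(c["tvec"],float).ravel()
    return f,K,R,t
def ray(C,u,v):
    f,K,R,t=C; d=R.T@np.linalg.inv(K)@np.array([u,v,1.]); return -R.T@t,d/np.linalg.norm(d)
def onz(C,u,v,z):
    o,d=ray(C,u,v); return o+d*(z-o[2])/d[2]
def two(C1,p1,C2,p2):
    o1,d1=ray(C1,*p1);o2,d2=ray(C2,*p2)
    s=np.linalg.lstsq(np.c_[d1,-d2],o2-o1,rcond=None)[0]
    a=o1+d1*s[0];b=o2+d2*s[1]; return (a+b)/2,np.linalg.norm(a-b)
def px(C,P):
    f,K,R,t=C; q=K@(R@np.array(P)+t); return q[:2]/q[2]
def save(C,n,crop=None,s=1):
    f=C[0][...,::-1]
    if crop: f=f[crop[1]:crop[3],crop[0]:crop[2]]
    cv2.imwrite(n,cv2.resize(f,None,fx=s,fy=s,interpolation=cv2.INTER_CUBIC))
E
python3 - <<'E'
from h import *
import pickle
s=cam("scene");t=cam("top")
pickle.dump((s,t),open("c0.pkl","wb"))
save(s,"pics/s0.png",s=1.5);save(t,"pics/t0.png",s=1.5)
for c in(s,t):print(-c[2].T@c[3],c[1][0,0])
print(r.get_state())
E
```

```text
pics
[-0.01183899  0.64191902  0.88254538] 421.18868183060295
[0.3526973  0.05993116 1.15511533] 391.39113016003506
{'time_s': 0.1, 'joints': array([-5.65449185e+01,  2.05897400e+01,  6.40115178e-01, -1.73888190e-02,
       -7.01372430e+01, -1.65050244e+01]), 'qd': array([-0.02323005, -0.13489672,  0.17139362,  0.1060018 , -0.00931559,
       -0.02896033]), 'joint_torque': array([-1.54879333e-03, -5.84161091e+01,  2.93750238e+01,  7.01553941e+00,
        1.01540811e-02, -5.15859176e-05]), 'tcp_pos': array([ 0.19661755, -0.64528734,  0.23369858]), 'eef_rot': array([ 1.79912067e+02, -9.00745399e-03, -1.63055857e+02]), 'contact_force': array([-0.25600009,  0.23128523,  1.43780304]), 'moment': array([ 0.01641373, -0.03115126,  0.03519426]), 'gripper_width': 0.08769394687267186}
```

View pics/s0.png

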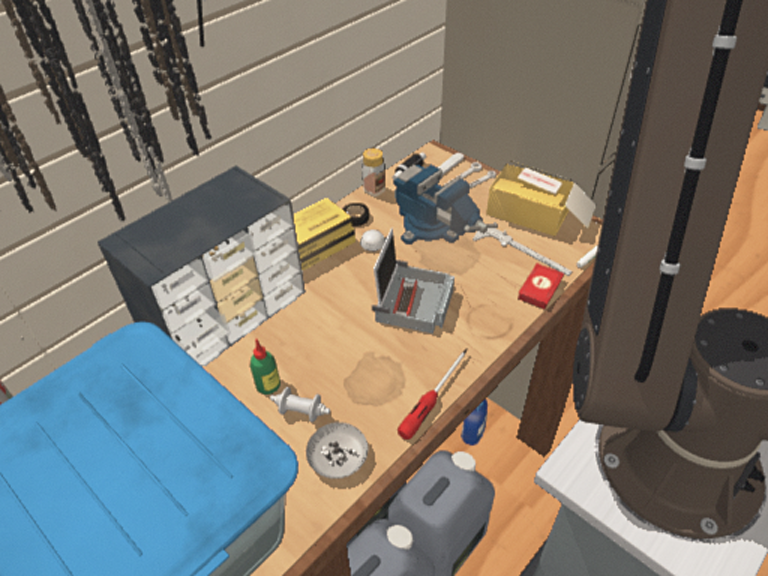

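View pics/t0.png

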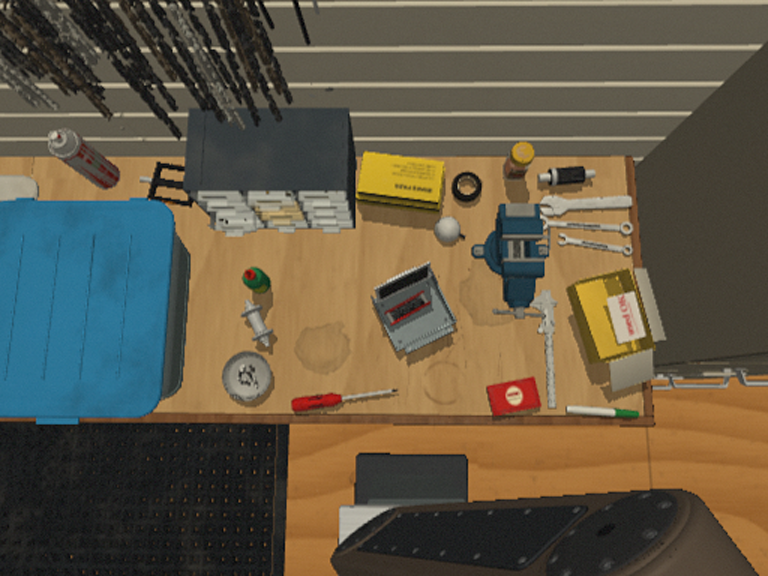

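The case is at about (415,308) in the top view and (415,290) in the scene view (1.5x pixels). The flap stands upright, leaning slightly back. The vise is to its right and the bell is behind it. Next I'll enlarge both views in one picture.

Run:
```python
from h import *
import pickle
s,t=pickle.load(open("c0.pkl","rb"))
a=t[0][170:240,240:310];b=s[0][150:225,240:310]
a=cv2.resize(a,(400,400),interpolation=cv2.INTER_CUBIC);b=cv2.resize(b,(400,429),interpolation=cv2.INTER_CUBIC)[:400]
cv2.imwrite("pics/z0.png",np.hstack([a,b])[...,::-1])
for u,v in[(277,207),(300,153),(340,170)]:print(onz(t,u,v,0.03))
```

```text
[0.51421973 0.01339553 0.03      ]
[ 0.67646748 -0.05591624  0.03      ]
[ 0.62464431 -0.17260297  0.03      ]
```

View pics/z0.png

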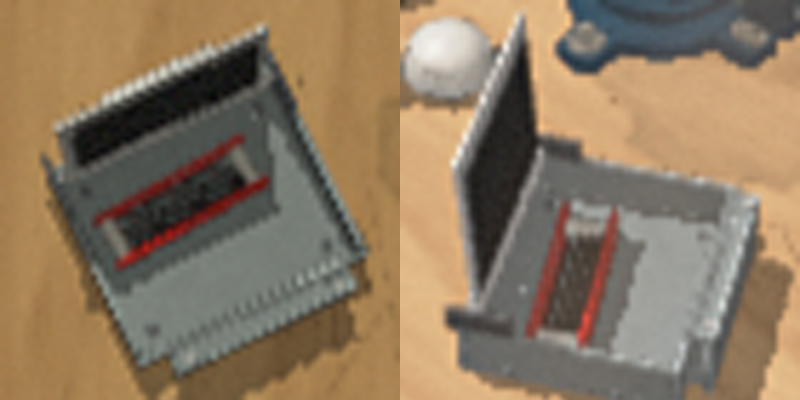

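Left half (top view): the flap's free edge runs from (58,128) to (268,30), and the near rim corners are at (140,362) and (365,250). Right half (scene view): the free edge runs from (455,165) to (522,15). The near right corner is at (757,195), and the lip is on the right-hand side.

Run:
```python
from h import *
import pickle
s,t=pickle.load(open("c0.pkl","rb"))
k=400/70
T=lambda u,v:(240+u/k-.5,170+v/k-.5)
S=lambda u,v:(240+u/k-.5,150+v/(429/75)-.5)
np.set_printoptions(precision=4,suppress=True)
FL=two(t,T(58,128),s,S(55,165));FR=two(t,T(268,30),s,S(122,15))
print("flap L,R",FL,FR,np.linalg.norm(FL[0]-FR[0]))
print("rimR near",two(t,T(365,250),s,S(357,195)))
for n,p in dict(nl=(140,362),nr=(365,250),fl=(50,165)).items():print(n,onz(t,*T(*p),.03))
for n,p in dict(lipoutL=(180,372),lipoutR=(355,285)).items():print(n,onz(t,*T(*p),.041))
for n,p in dict(lipinL=(172,345),lipinR=(345,262)).items():print(n,onz(t,*T(*p),.044))
d=FL[0]-FR[0];print("yaw from flap",np.degrees(np.arctan2(d[1],d[0]))-90)
```

```text
flap L,R (array([0.542 , 0.0908, 0.1253]), np.float64(0.002082367981901169)) (array([ 0.59  , -0.0077,  0.1235]), np.float64(0.003166371558967834)) 0.10965062878861977
rimR near (array([ 0.4929, -0.0659,  0.0232]), np.float64(0.009820745377497917))
nl [0.4394 0.051  0.03  ]
nr [ 0.4962 -0.0626  0.03  ]
fl [0.5394 0.097  0.03  ]
lipoutL [0.4337 0.0313 0.041 ]
lipoutR [ 0.4772 -0.0561  0.041 ]
lipinL [0.4468 0.0353 0.044 ]
lipinR [ 0.4884 -0.051   0.044 ]
yaw from flap 25.99961644451254
```

Two-view measurements agree with the given sizes:
- **Case:** centre about (0.5165, 0.0175), yaw about 26.3°.
- **Flap:** free edge at z 0.124 and case x about +55 mm, so its angle is about 1.6.
- **Size check:** near rim 127 mm against 130 given, flap width 110 mm against 112.

I'll close the fingers and go high to a point behind the flap.

Call:
drive_tool --plan "-2 2 0 0; -6 6 0 -0.02; -11 10.5 0 -0.05; -16 15 0 -0.08; -21 20 0 -0.11; -25.5 24.5 0 -0.14; -28.5 27.3 0 -0.16; -30 28.5 0 -0.163" --fingers 1 --squeeze 10

```text
time_s: 1.1
tcp_pos: [0.4016, -0.283, 0.2347]
eef_rot: [-180.0, 0.0, -153.5]
contact_force: [-0.8, 0.0, -0.6]
gripper_width: 0.0129
```

Call:
drive_tool --plan "-2 1.5 0 0; -7 5 0 0; -12 8.5 0 0; -17 12 0 0; -22.5 15.5 0 0; -27.5 19 0 0; -31 21.3 0 0; -32.3 22.1 0 0"

```text
time_s: 2.1
tcp_pos: [0.5929, 0.0577, 0.2336]
eef_rot: [180.0, -0.1, -153.6]
contact_force: [-0.3, -0.1, -0.7]
gripper_width: 0.0002
```

Run:
```python
from h import *
np.set_printoptions(precision=4,suppress=True)
st=r.get_state();print(st["tcp_pos"],st["eef_rot"],st["contact_force"],st["gripper_width"])
w=cam("wrist");t=cam("top");s=cam("scene")
f=lambda im,c:cv2.resize(im[c[1]:c[3],c[0]:c[2]],(390,390),interpolation=cv2.INTER_CUBIC)
cv2.imwrite("pics/w1.png",np.hstack([cv2.resize(w[0],(520,390)),f(s[0],(220,120,320,220))])[:,:910,::-1][:, :800] if 0 else np.hstack([cv2.resize(w[0],(410,308)),cv2.resize(f(s[0],(220,120,320,220)),(308,308))])[...,::-1])
import pickle;pickle.dump((w,t,s),open("c1.pkl","wb"))
c=np.array([.5165,.0175,0])
```

```text
[0.5929 0.0577 0.2336] [ 179.9886   -0.0763 -153.5931] [-0.2975 -0.0987 -0.7284] 0.00019129729834317828
```

View pics/w1.png

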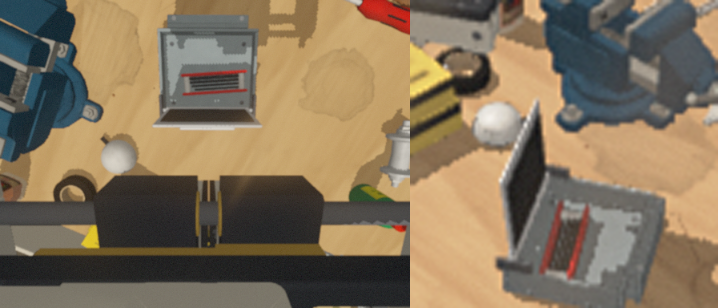

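Left half (wrist view): the case is square to the tool and centred at column 209, against 208 for the fingers. The flap edge runs from (153,127) to (262,127), and the lip strip is at about row 20. I'll check the numbers with these pixels.

Run:
```python
from h import *
import pickle
np.set_printoptions(precision=4,suppress=True)
w,t,s=pickle.load(open("c1.pkl","rb"))
s0,t0=pickle.load(open("c0.pkl","rb"))
k=512/410; W=lambda u,v:((u+.5)*k-.5,(v+.5)*k-.5)
kk=400/70;T=lambda u,v:(240+u/kk-.5,170+v/kk-.5)
S=lambda u,v:(240+u/kk-.5,150+v/kk-.5)
a=np.radians(26.3);X=np.array([np.cos(a),np.sin(a),0]);Y=np.array([-np.sin(a),np.cos(a),0]);c=np.array([.5165,.0175,0])
cs=lambda P:np.array([(P-c)@X,(P-c)@Y,P[2]])*1000
for n,p,q in[("L",(262,127),(58,128)),("R",(153,127),(268,30))]:
  P,e=two(w,W(*p),t0,T(*q));print("flap",n,cs(P),e*1000)
for n,p,q in[("L",(262,127),(55,165)),("R",(153,127),(122,15))]:
  P,e=two(w,W(*p),s0,S(*q));print("flap ws",n,cs(P),e*1000)
for p in[(160,29),(258,29)]:print("rim near",cs(onz(w,*W(*p),.03)))
for p in[(167,24),(247,24)]:print("lip",cs(onz(w,*W(*p),.044)))
for p in[(167,15),(247,15)]:print("lipback",cs(onz(w,*W(*p),.041)))
print("tcp",cs(r.get_state()["tcp_pos"]))
```

```text
flap L [ 55.0512  54.7666 132.1757] 3.9178970523989665
flap R [ 57.89   -58.1122 111.1459] 5.2079721242599
flap ws L [ 56.9059  55.9369 126.7433] 1.9846711827687198
flap ws R [ 57.7565 -56.6002 122.1387] 1.8614410283680909
rim near [-52.7797 -60.6798  30.    ]
rim near [-52.7943  64.6116  30.    ]
lip [-55.6211 -49.3959  44.    ]
lip [-55.6313  48.3805  44.    ]
lipback [-66.2764 -49.4213  41.    ]
lipback [-66.2844  48.3943  41.    ]
tcp [ 84.6089   0.7163 233.9427]
```

Everything agrees to about 2 mm. Now I'll descend behind the flap.

Call:
drive_tool --plan "-0.3 0 1 0; -0.5 0 3 0; -0.5 0 5.5 0; -0.5 0 8 0; -0.5 0 10.5 0; -0.5 0 12.3 0; -0.5 0 13.2 0; -0.5 0 13.4 0"

```text
time_s: 3.25
tcp_pos: [0.5965, 0.0571, 0.1002]
eef_rot: [180.0, -0.0, -153.8]
contact_force: [0.2, 0.1, 0.2]
gripper_width: 0.0004
```

Call:
drive_tool --plan "0.7 0 0 0; 1.4 0 0 0; 2.1 0 0 0; 2.8 0 0 0; 3.4 0 0.05 0; 4 0 0.1 0; 4.5 0 0.2 0; 4.9 0 0.35 0"

```text
time_s: 4.25
tcp_pos: [0.5527, 0.036, 0.097]
eef_rot: [180.0, 0.0, -153.7]
contact_force: [0.3, 0.7, 0.6]
gripper_width: 0.0002
```

Run:
```python
from h import *
st=r.get_state();print(st["tcp_pos"],st["contact_force"])
w=cam("wrist");s=cam("scene")
a=cv2.resize(s[0][120:220,220:320],(400,400),interpolation=cv2.INTER_CUBIC)
cv2.imwrite("pics/w2.png",np.hstack([a,cv2.resize(w[0],(400,300))[np.r_[0:300,[299]*100]]])[...,::-1])
```

```text
[0.55266746 0.03599813 0.09699948] [0.33749892 0.73849109 0.6086783 ]
```

View pics/w2.png

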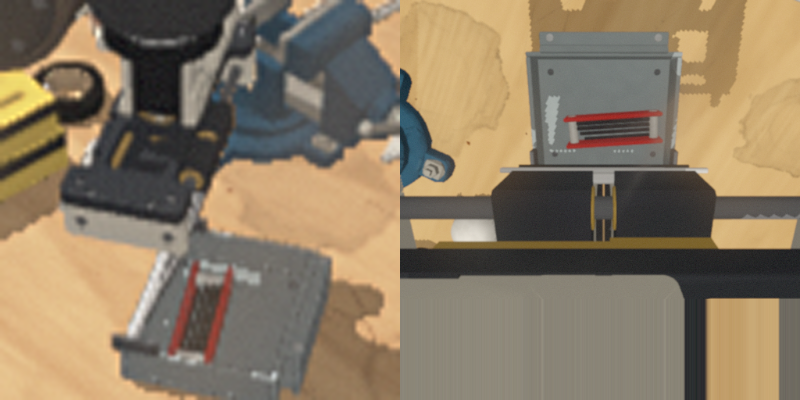

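The scene view (left) shows the flap leaning over towards the robot, from its hinge at (140,330) up behind the fingers at (180,255). The case hasn't moved and the force is under 1 N. I'll continue along the arc.

Call:
drive_tool --plan "0.5 0 0.17 0; 1 0 0.4 0; 1.6 0 0.8 0; 2.2 0 1.3 0; 2.75 0 1.9 0; 3.2 0 2.5 0; 3.5 0 3 0; 3.67 0 3.4 0"

```text
time_s: 5.35
tcp_pos: [0.5197, 0.0197, 0.0627]
eef_rot: [180.0, -0.0, -153.7]
contact_force: [-0.4, -0.6, 0.8]
gripper_width: 0.0004
```

Call:
drive_tool --plan "0.12 0 0.35 0; 0.22 0 0.7 0; 0.3 0 1.05 0; 0.36 0 1.4 0; 0.4 0 1.7 0; 0.4 0 1.9 0; 0.4 0 2 0; 0.4 0 2.05 0"

```text
time_s: 6.35
tcp_pos: [0.5164, 0.0181, 0.0425]
eef_rot: [180.0, -0.0, -153.7]
contact_force: [-0.7, -0.8, 1.6]
gripper_width: 0.0007
```

Run:
```python
from h import *
st=r.get_state();print(st["tcp_pos"],st["contact_force"],st["moment"])
w=cam("wrist");s=cam("scene")
a=cv2.resize(s[0][120:220,220:320],(400,400),interpolation=cv2.INTER_CUBIC)
cv2.imwrite("pics/w3.png",np.hstack([a,cv2.resize(w[0],(400,300))[np.r_[0:300,[299]*100]]])[...,::-1])
```

```text
[0.51639775 0.0180857  0.04252785] [-0.72883444 -0.81381771  1.64599839] [-0.18857731  0.44032297  0.06498826]
```

View pics/w3.png

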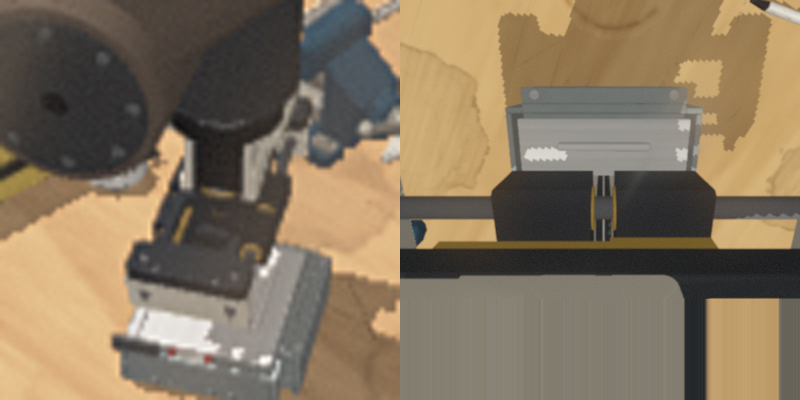

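The wrist view (right) shows the flap practically flat: free edge at row 118, just clear of the lip at row 110, and the rib at row 147. I'll press slightly harder to make sure it is seated.

Call:
drive_tool --plan "0 0 0.03 0; 0 0 0.06 0; 0 0 0.1 0; 0 0 0.1 0"

```text
time_s: 6.95
tcp_pos: [0.5165, 0.0181, 0.0419]
eef_rot: [-180.0, 0.0, -153.7]
contact_force: [-2.0, -0.2, 5.9]
gripper_width: 0.0006
```

Call:
drive_tool --plan "0.2 0 -0.02 0; 0.45 0 -0.02 0; 0.7 0 -0.02 0; 0.95 0 -0.02 0; 1.2 0 -0.02 0; 1.4 0 -0.02 0; 1.55 0 -0.02 0; 1.65 0 -0.02 0"

```text
time_s: 7.95
tcp_pos: [0.5018, 0.0108, 0.0419]
eef_rot: [-180.0, 0.0, -153.7]
contact_force: [2.5, 0.9, 4.2]
gripper_width: 0.0007
```

Call:
drive_tool --plan "0.1 0 0 0; 0.2 0 0 0; 0.3 0 0 0; 0.4 0 0 0; 0.5 0 0 0; 0.6 0 0 0; 0.7 0 0 0; 0.8 0 0 0"

```text
time_s: 8.95
tcp_pos: [0.4944, 0.0072, 0.0418]
eef_rot: [-180.0, -0.0, -153.7]
contact_force: [3.5, 1.6, 4.5]
gripper_width: 0.0009
```

Run:
```python
from h import *
st=r.get_state();print(st["tcp_pos"],st["contact_force"],st["moment"])
w=cam("wrist");import pickle;pickle.dump(w,open("c4.pkl","wb"))
cv2.imwrite("pics/w4.png",cv2.resize(w[0][90:260,110:400],None,fx=2.7,fy=2.7,interpolation=cv2.INTER_CUBIC)[...,::-1])
```

```text
[0.49438958 0.00719596 0.04176431] [3.54737624 1.59170738 4.54025252] [ 0.51938485 -1.05280437 -0.05569387]
```

View pics/w4.png

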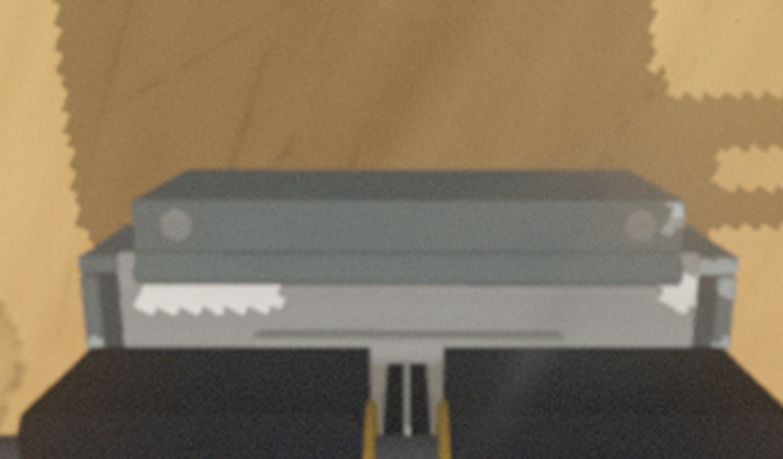

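The lip (front edge at row 285) now covers the flap's free edge, and the rib is at row 334. The push is a steady 4 N, as the slot friction predicts. Continuing.

Call:
drive_tool --plan "0.1 0 0 0; 0.2 0 0 0; 0.3 0 0 0; 0.4 0 0 0; 0.5 0 0 0; 0.6 0 0 0; 0.65 0 0 0; 0.65 0 0 0"

```text
time_s: 10.0
tcp_pos: [0.4887, 0.0044, 0.0418]
eef_rot: [-180.0, 0.0, -153.7]
contact_force: [2.8, 1.5, 3.7]
gripper_width: 0.0008
```

Run:
```python
from h import *
import pickle
np.set_printoptions(precision=2,suppress=True)
a=np.radians(26.3);X=np.array([np.cos(a),np.sin(a),0]);Y=np.array([-np.sin(a),np.cos(a),0]);c=np.array([.5165,.0175,0])
cs=lambda P:np.array([(P-c)@X,(P-c)@Y,P[2]])*1000
P=lambda u,v:(110+u/2.7-.5,90+v/2.7-.5)
w=pickle.load(open("c4.pkl","rb"))
print("lip",cs(onz(w,*P(136,284),.044)),cs(onz(w,*P(681,284),.044)),"rib top front/back",cs(onz(w,*P(408,331),.0405)),cs(onz(w,*P(408,338),.0405)))
st=r.get_state();print(cs(st["tcp_pos"]),st["contact_force"])
```

```text
lip [-52.75 -49.17  44.  ] [-52.6   49.01  44.  ] rib top front/back [-42.55  -0.17  40.5 ] [-41.17  -0.17  40.5 ]
[-30.7    0.56  41.79] [2.83 1.53 3.71]
```

The lip is still at -52.7 mm, so the case hasn't moved. I'll go on in small steps until I feel the end stop.

Call:
drive_tool --plan "0.05 0 0 0; 0.1 0 0 0; 0.1 0 0 0; 0.1 0 0 0"

```text
time_s: 10.5
tcp_pos: [0.4886, 0.0043, 0.042]
eef_rot: [-180.0, 0.1, -153.7]
contact_force: [5.8, 3.6, 2.3]
gripper_width: 0.0006
```

Run:
```python
from h import *
w=cam("wrist");import pickle;pickle.dump(w,open("c5.pkl","wb"))
cv2.imwrite("pics/w5.png",cv2.resize(w[0][90:260,110:400],None,fx=2.7,fy=2.7,interpolation=cv2.INTER_CUBIC)[...,::-1])
```

```text
(no output)
```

View pics/w5.png

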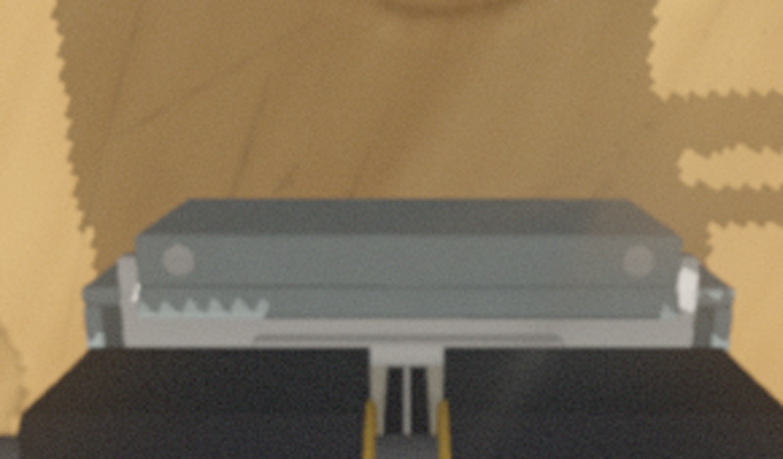

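The measured TCP stopped advancing and the push rose from 3 to 7 N, which looks like the end stop. Rib row is 336 and lip edge row is 318. I'll measure both to confirm flap_slide is 0.016 rather than a case shift.

Run:
```python
from h import *
import pickle
np.set_printoptions(precision=2,suppress=True)
a=np.radians(26.3);X=np.array([np.cos(a),np.sin(a),0]);Y=np.array([-np.sin(a),np.cos(a),0]);c=np.array([.5165,.0175,0])
cs=lambda P:np.array([(P-c)@X,(P-c)@Y,P[2]])*1000
P=lambda u,v:(110+u/2.7-.5,90+v/2.7-.5)
w=pickle.load(open("c5.pkl","rb"))
print("lip",cs(onz(w,*P(136,318),.044)),cs(onz(w,*P(681,318),.044)),"rib",[cs(onz(w,*P(408,v),.0405))[0] for v in(333,336,340)])
for s in(12,14,16):
  for x in(-31-s,-26-s):
    for z in(.034,.0405):print(s,x,z,(px(w,c+X*x/1000+[0,0,z])[1]+.5-90)*2.7)
print(cs(r.get_state()["tcp_pos"]))
```

```text
lip [-52.78 -49.77  44.  ] [-52.66  49.56  44.  ] rib [np.float64(-48.62532878789431), np.float64(-48.03106281592974), np.float64(-47.23690081753678)]
12 -43 0.034 349.30229873160533
12 -43 0.0405 361.16443083901976
12 -38 0.034 373.0873445329907
12 -38 0.0405 385.76944903699
14 -45 0.034 339.6835931285834
14 -45 0.0405 351.2099101136188
14 -40 0.034 363.6178423107321
14 -40 0.0405 375.97527124556984
16 -47 0.034 330.0042172406329
16 -47 0.0405 341.1901478941082
16 -42 0.034 354.0890781541309
16 -42 0.0405 366.11742444550447
[-30.88   0.55  41.94]
```

The rib's front face is at rows 333–340; I predicted 330–341 for slide 16 mm. The lip hasn't moved, so the flap is home. Now I'll ease off and lift straight away.

Call:
drive_tool --plan "-0.05 0 0 0; -0.1 0 0 0; -0.1 0 -0.1 0; -0.15 0 -0.3 0; -0.2 0 -0.8 0; -0.2 0 -2 0; -0.2 0 -4 0; -0.2 0 -6 0"

```text
time_s: 11.55
tcp_pos: [0.4879, 0.0041, 0.1023]
eef_rot: [180.0, -0.2, -153.7]
contact_force: [0.9, 0.2, -1.1]
gripper_width: 0.0005
```

Call:
drive_tool --plan "-1 0 -2 0; -3 0 -4 0; -6 0 -6 0; -8 0 -8 0; -9 0 -9 0; -9 0 -9 0; -9 0 -9 0; -9 0 -9 0"

```text
time_s: 12.55
tcp_pos: [0.5692, 0.0442, 0.1911]
eef_rot: [180.0, -0.1, -153.7]
contact_force: [0.5, -0.5, -0.1]
gripper_width: 0.0006
```

Run:
```python
from h import *
import pickle
st=r.get_state();print(st["time_s"],st["tcp_pos"],st["contact_force"])
w=cam("wrist");s=cam("scene");t=cam("top");pickle.dump((w,t,s),open("c6.pkl","wb"))
a=cv2.resize(s[0][120:220,220:320],(300,300),interpolation=cv2.INTER_CUBIC)
cv2.imwrite("pics/w6.png",np.hstack([a,cv2.resize(w[0][:225,100:400],(500,375),interpolation=cv2.INTER_CUBIC)[:300]])[...,::-1])
```

```text
12.55 [0.56921189 0.04423333 0.19112957] [ 0.47098901 -0.52098543 -0.07619588]
```

View pics/w6.png

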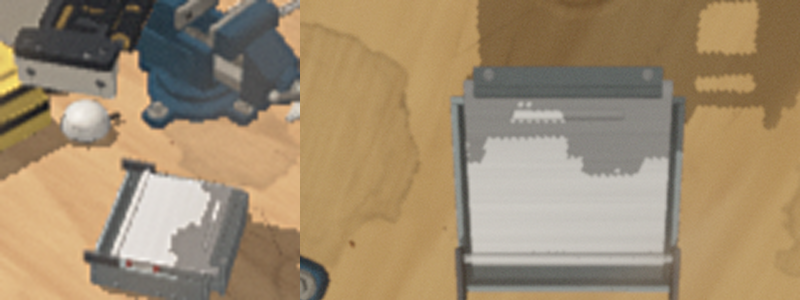

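The flap stays shut with the hand well clear. Its free edge is under the lip (edge at row 97, right half), the rib is at row 118 and the hinge-side edge at row 258. The bell and vise are undisturbed. One last number check before I hand in.

Run:
```python
from h import *
import pickle
np.set_printoptions(precision=1,suppress=True)
a=np.radians(26.3);X=np.array([np.cos(a),np.sin(a),0]);Y=np.array([-np.sin(a),np.cos(a),0]);c=np.array([.5165,.0175,0])
cs=lambda P:np.array([(P-c)@X,(P-c)@Y,P[2]])*1000
k=5/3;P=lambda u,v:(100+(u-300+.5)/k-.5,(v+.5)/k-.5)
w,t,s=pickle.load(open("c6.pkl","rb"))
print("lip",cs(onz(w,*P(475,97),.044)),cs(onz(w,*P(663,97),.044)),"rib -42..-47:",[cs(onz(w,*P(594,v),.043))[0] for v in(115,122)],"hinge 34:",cs(onz(w,*P(570,258),.034))[0])
s0,t0=pickle.load(open("c0.pkl","rb"))
d=cv2.absdiff(t0[0],t[0]).max(2)>60
n,_,st,_=cv2.connectedComponentsWithStats(d.astype(np.uint8));print([x.tolist() for x in st[1:] if x[4]>12])
print(r.close_job())
```

```text
lip [-51.8 -48.7  44. ] [-51.6  50.   44. ] rib -42..-47: [np.float64(-42.894845257360664), np.float64(-39.39972986250325)] hinge 34: 34.608213235663115
[[247, 91, 51, 3, 134], [120, 101, 193, 181, 13286], [170, 135, 11, 10, 46], [171, 145, 4, 6, 14], [195, 148, 10, 3, 24], [104, 158, 12, 33, 229], [252, 187, 45, 35, 852], [181, 207, 76, 177, 4149], [166, 208, 10, 16, 79], [284, 215, 8, 5, 17], [159, 243, 4, 7, 16], [153, 251, 24, 14, 151], [218, 270, 10, 6, 26], [153, 283, 31, 101, 2007], [258, 326, 248, 58, 10768], [238, 361, 11, 7, 39], [275, 381, 22, 3, 46]]
the job is handed in; nothing more can be done
None
```

I pushed the flap flat with the closed fingertips on its outer face, pressed it down with about 4–6 N, and slid it by the rib to its end stop under the lip. The arm then backed clear and I handed the job in at about 13 s.

- **Tucked and home:** at the stop, the push rose from 3 to 7 N and the arm stopped advancing. With the hand clear, the flap stayed shut with its free edge under the lip. The hinge-side edge measured at case x +34.6 mm, against +34 mm for a full 16 mm slide.
- **Case:** during the push the lip stayed at case x -52.7 mm, so the case did not shift.
- **Check that disagreed:** in the last picture the rib read -39 to -43 mm instead of -42 to -47. The lip read about 1 mm off in the same picture. I put the rib's offset down to reading a coarse crop, because the close view at the stop matched a full slide.
- **Surroundings:** the bell and vise looked unchanged in the last picture. I did not check the hub, bottle and caliper one by one, but the arm only passed high above the bench. The before/after top-view difference was no help, because the arm and its shadow fill it.

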